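# Edge the sharpening stone out of its holder and rack it to dry

## Task

The sharpening stone lies nearly flush in the channel of its wooden holder, so its sides cannot be gripped there: press on it lightly with closed fingertips and slide it along the channel until about 4 in 10 of its length overhangs the open end, lying level. Then pinch the overhanging end by its two sides, lift the stone out and lay it flat and centred across both ridges of the low drying rack, lengthwise, and let go. The stone is brittle: press it into the holder and set it down with no more than about 20 N, do not drop it, and leave the other things where they stand.

Things in the scene. Friction and masses are not known exactly. Their poses are not given: they have to be found in the camera images.
- stone_center (a point): Centre of the sharpening stone, a loose plain grey bar 170 x 56 x 14 mm (x long, y wide, z thick), about 0.3 kg. Starts in the holder's channel, x axes parallel, its -x end about level with the open end. Slides easily on the holder (friction about 0.3, varies); finger pads grip it better, so a press of 6 to 15 N moves it. It is rigid: force rises fast. With over 85 mm overhanging it tips.
- holder: The stone's holder, a light wooden block on two cross feet, 188 x 88 x 58 mm, fixed; origin at the centre of its underside. A channel 60 mm wide runs along its x axis, open at the -x end, closed by an end wall at +x. Channel floor at z = 45 mm, cheeks and end wall up to z = 58 mm, 1 mm below the stone's top (59 mm).
- holder_mouth (a point): Middle of the channel floor's edge at the holder's open end (x = -94 mm, z = 45 mm of the holder); axes as the holder's, -x points out over the edge. Below an overhanging stone there is only the worktop, 45 mm down.
- rack: The low drying rack, fixed: wooden base board 150 x 80 mm, top at z = 12 mm, with two narrow rubber-capped ridges at x = -35 and +35 mm, each 14 mm long (x), 42 mm wide (y), tops at z = 35 mm. Origin at the centre of its underside. The stone is to lie along its x axis, either way round, its sides standing 7 mm out beyond the ridges.
- rack_top (a point): Point at the level of the ridges' tops, half-way between the two ridges; axes as the rack's. The stone's centre ends 7 mm above it.
- white_cup: Bystander to be left alone: small white cup, 62 x 90 x 55 mm; origin under its centre.
- salt_shaker: Bystander to be left alone: glass salt shaker with a grey cap, 44 mm across, 90 mm tall; origin under its centre.
- tumbler: Bystander to be left alone: clear drinking glass, 81 mm across, 93 mm tall; origin under its centre.
- lemon: Bystander to be left alone: lemon, 78 x 55 x 56 mm; origin under its centre.
- tea_light: Bystander to be left alone: small candle in a round cup, 38 mm across, 15 mm tall; origin under its centre.
- sugar_pot: Bystander to be left alone: white lidded pot with two ears, 78 x 110 x 128 mm; origin under its centre.
Not all that is in view belongs to the job. Of the things that look like the part that bears stone_center, the larger one is meant. What is shaped like the rack but turquoise is not meant.

How it is judged:
By the outcome, as a careful person would: the job done as asked, in the order asked, and still so for the second after the job is handed in, with the robot touching nothing.
It also fails if it takes over 59 s, if anything falls off the work surface, if the arm or the gripper's body presses on something with over 40 N, if the wrist force passes 120 N, or if a joint passes its speed limit or range.

## Robot

A 6-joint arm with a two-finger parallel gripper is mounted at the origin on a cart in front of the work surface, level with it; the furniture and walls round the work are solid. World frame = base frame: x ahead of the robot, y to its left, z up, the work surface at z = 0. Lengths are in m, angles in rad, forces in N, time in s.
With the tool pointing down it reaches from about 0.25 to 0.8 m from the base axis. Payload 3.9 kg.
Tool frame: the origin (TCP) lies midway between the tips of the shut fingers; the grasp point (between the pads) lies grasp_offset behind it (grasp_offset is the distance from the TCP to the grasp point, in m); z points along the fingers, y is the direction in which the jaws open and shut (so a half turn about z gives the same grasp; the last joint's range is limited). The gripper opens to 85 mm and grips with 20 to 120 N. Pads are 22 mm wide; open, the fingers measure 114 mm over their backs; the gripper's body (76 mm by 85 mm) begins 54 mm behind the grasp point. The pads swing forward as they close: fully open they stand 13 mm farther back than shut.
Start: joints at [-1.17, 0.26, -0.138, 1.173, 0, 1.571], TCP at [0.205, -0.483, 0.231] pointing down, gripper open.
Joint ranges: [-2.78, 2.78], [-0.83, 1.72], [-1.28, 1.37], [-1.9, 2.12], [-1.57, 1.48], [-3.14, 3.14]. Speed limits (rad/s): [2.57, 2.57, 3.14, 3.14, 3.14, 3.14].

## Interface

Orientations are given as a unit quaternion [w, x, y, z].
In Python, from plant import observe, grab_frame, hand_in, grasp_offset gives the robot as it stands.
- The arm moves only by the tool drive_tool, never from a script. Its argument "rows" is a list of rows, each an object with "dr": the turn, a rotation vector about the world's x, y, z in rad, a list of three; "linear": the shift along the world's x, y, z in m, a list of three; "fingers": the opening, from -1 (shut) to 1 (fully open). In form: [{"dr": [rx, ry, rz], "linear": [x, y, z], "fingers": fingers}, ...]. A call has 1 to 8 rows; each row is the pose to reach, as a shift and turn from the pose commanded when the call began; what a row does not reach only later rows make up. A row lasts 1/10 s, in which the tool goes at most 50 mm and 8.59 degrees, less where a joint would pass 70% of its speed; a pose out of reach is approached as far as the arm can. A call with a gripper value outside its range is refused whole. The fingers move at their own pace and stop on an object; "newtons" is the grip in N (left out, the last holds). Time passes only in rows, so rows that repeat a pose let the fingers close. It gives the time, the measured TCP pose, the force and the opening at its end, in the units of the state.
- observe(): the state, without advancing time (a new reading comes with each control period).
- grab_frame(name): name is "side" or "top"; returns a dict with "frame" (384x512x3 uint8, red, green, blue), "fov_y" (degrees; the focal length in pixels is half the picture's height over the tangent of half this angle, whatever the lens; pixels are square), "cx", "cy" (the principal point, pixels), "camera_from_world" (4x4, takes a point from world to camera coordinates). Camera axes: x right, y up, looking along -z (the intrinsics and any distortion apply to the point x, -y, -z); pixel columns grow to the right and rows downward; lengths in m; the calibration is good to about 2 mm. A picture is of the moment at which its call begins. There is no depth.
- hand_in(): hands the job in, once; it reports no verdict.
The state is a dict: "clock": time; "joint_pos": joint angles; "qd": joint speeds; "tau": joint torques, N m; "tool_pos": TCP position; "ee_rot": TCP orientation; "ft_force": force on the tool from outside, world axes, zero at the start; "moment": the same for the moment, N m; "grip_width": finger opening in m.
Only numpy, scipy, OpenCV 4.12 (cv2) and the standard library are available. Lean on these libraries where they do the work, as an engineer would, in place of code of your own. Each camera call takes 0.05 s, during which the arm holds its last target. There are 200 camera calls.

## Working session

There is one attempt and no reset: what is moved stays moved. The work goes in short steps, Python scripts to look and compute and a tool call to move; the robot and the scene stay as the last step left them, time stands still between calls to the robot, and variables do not carry over. Pictures are saved under pics/ and viewed, about 8 in all and at most 12, crops included, and the job is handed in when it is done.

Besides the shell and the picture viewer there is one more tool, called after "Call:" as name(argument=value, ...), one argument or row to a line, values as JSON. drive_tool: Moves the arm, as the interface text tells. Its arguments: {"type":"object","properties":{"rows":{"type":"array","items":{"type":"object","properties":{"dr":{"type":"array","items":{"type":"number"}},"linear":{"type":"array","items":{"type":"number"}},"fingers":{"type":"number"}}}},"newtons":{"type":"number"}},"required":["rows"]}

```bash
ls; mkdir -p pics; python3 - <<'E'
from plant import *
import cv2,numpy as np
print(observe(),grasp_offset)
for n in("side","top"):
    f=grab_frame(n);print(n,{k:v for k,v in f.items() if k!="frame"})
    cv2.imwrite(f"pics/{n}0.png",f["frame"][:,:,::-1])
E
```

```text
pics
{'clock': 0.0, 'joint_pos': array([-1.17000076e+00,  2.60677563e-01, -1.39385670e-01,  1.17270473e+00,
       -3.05705585e-05,  1.57084083e+00]), 'qd': array([ 0.00052884, -0.00221326,  0.00089565, -0.00015745,  0.00016035,
        0.00068645]), 'tau': array([-5.80797623e-04, -4.05677998e+01,  2.53922671e+01,  1.85782858e-02,
       -1.30014587e-04,  3.46534662e-06]), 'tool_pos': array([ 0.20455051, -0.48276147,  0.23046202]), 'ee_rot': array([-9.63042779e-04,  9.79991423e-01,  1.99037279e-01, -2.11237094e-04]), 'ft_force': array([-0.0913783 , -0.18757912, -0.29807094]), 'moment': array([ 0.00642229, -0.03083285, -0.00073113]), 'grip_width': 0.08524179542072273} 0.0187
side {'fov_y': 42.31620017273367, 'cx': 256.6132353354382, 'cy': 189.3198857446325, 'camera_from_world': array([[ 0.939245  , -0.34267042,  0.01989486, -0.52154201],
       [ 0.15842272,  0.48418917,  0.86050165, -0.13667035],
       [-0.30450134, -0.80507008,  0.50905904, -1.39307854],
       [ 0.        ,  0.        ,  0.        ,  1.        ]])}
top {'fov_y': 50.744891528595865, 'cx': 255.01386224594197, 'cy': 192.72214843356076, 'camera_from_world': array([[ 1.43893803e-02, -9.99892452e-01,  2.83392803e-03,
        -2.39489200e-02],
       [ 9.86830102e-01,  1.46579808e-02,  1.61094670e-01,
        -5.08087122e-01],
       [-1.61118885e-01,  4.78553007e-04,  9.86934889e-01,
        -1.32923664e+00],
       [ 0.00000000e+00,  0.00000000e+00,  0.00000000e+00,
         1.00000000e+00]])}
```

View pics/top0.png

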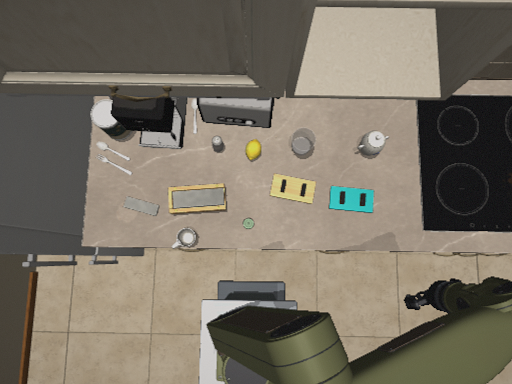

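View pics/side0.png

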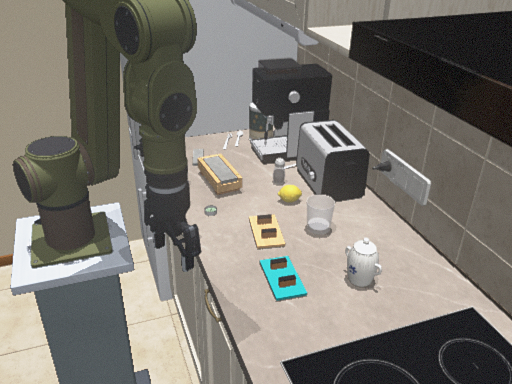

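The top view shows two grey bars: one in the wooden holder at about (197,198), and a smaller loose one at about (141,206). The first is larger and lies in the holder, so it fits. There are two racks: natural wood at about (293,188), and turquoise at (352,199), which is ruled out. Next I'll enlarge the holder and wooden rack to confirm, and measure them.

```bash
cat > h.py <<'E'
import numpy as np,cv2
from plant import *
def K(f):
    h=f["frame"].shape[0];fl=h/2/np.tan(np.radians(f["fov_y"])/2);return fl,f["cx"],f["cy"]
def cast(f,uv,z):
    fl,cx,cy=K(f);T=f["camera_from_world"];R=T[:3,:3];c=-R.T@T[:3,3]
    uv=np.atleast_2d(uv).astype(float)
    d=np.c_[(uv[:,0]-cx)/fl,-(uv[:,1]-cy)/fl,-np.ones(len(uv))]@R
    return c+d*((z-c[2])/d[:,2])[:,None]
def proj(f,p):
    fl,cx,cy=K(f);T=f["camera_from_world"];q=np.atleast_2d(p)@T[:3,:3].T+T[:3,3]
    return np.c_[cx+fl*q[:,0]/-q[:,2],cy-fl*q[:,1]/-q[:,2]]
def rect(f,mask,z):
    cs,_=cv2.findContours(mask.astype(np.uint8),cv2.RETR_EXTERNAL,cv2.CHAIN_APPROX_NONE)
    c=max(cs,key=cv2.contourArea)[:,0,:]
    P=cast(f,c,z)[:,:2];(x,y),(w,h),a=cv2.minAreaRect((P*1000).astype(np.float32))
    if w<h:w,h,a=h,w,a+90
    return x/1000,y/1000,w,h,a
E
python3 - <<'E'
from h import *
f=grab_frame("top");g=grab_frame("side");im=f["frame"];hsv=cv2.cvtColor(im,cv2.COLOR_RGB2HSV)
for p in[(170,199),(197,186),(197,198),(141,206),(280,180),(240,200)]:print(p,im[p[1],p[0]],hsv[p[1],p[0]])
w=cv2.inRange(hsv,(14,80,90),(32,255,255))
k=np.ones((3,3),np.uint8)
def box(m,x0,x1,y0,y1):
    o=np.zeros_like(m);o[y0:y1,x0:x1]=m[y0:y1,x0:x1];return o
print("holder",rect(f,box(w,155,240,175,225),.058)); 
print("rack",rect(f,box(w,262,325,165,210),.012))
s=cv2.inRange(hsv,(0,0,60),(179,60,175))
A=cv2.resize(im[165:235,110:250],None,fx=5,fy=5,interpolation=2)
B=cv2.resize(im[165:215,255:385],None,fx=5,fy=5,interpolation=2)
C=cv2.resize(g["frame"][140:205,185:325],None,fx=5,fy=5,interpolation=2)
o=np.zeros((600,800,3),np.uint8)
A=A[:,:700];o[:280,:560]=cv2.resize(A,(560,280));o[280:430,:390]=cv2.resize(B,(390,150));o[280:600,400:800]=cv2.resize(g["frame"][145:225,185:285],(400,320),interpolation=2)
cv2.imwrite("pics/crop1.png",o[:,:,::-1])
E
```

```text
(170, 199) [218 207 137] [ 26  95 218]
(197, 186) [215 187 123] [ 21 109 215]
(197, 198) [149 147 140] [ 23  15 149]
(141, 206) [164 161 152] [ 23  19 164]
(280, 180) [216 211 142] [ 28  87 216]
(240, 200) [170 155 138] [ 16  48 170]
holder (0.48505126953125, 0.17832730102539063, 189.49404907226562, 89.46964263916016, 95.01563930511475)
rack (0.53115283203125, -0.14622097778320312, 148.98507690429688, 80.89974975585938, 79.29609680175781)
```

View pics/crop1.png

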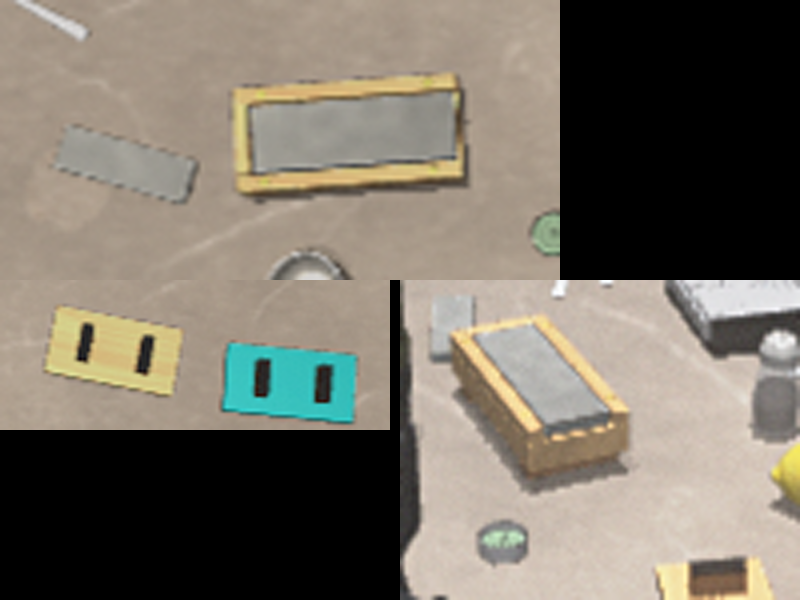

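The crop confirms the larger grey bar lies in the holder, and the channel is open at its right (-y) end. The wooden rack has two dark ridges. I'll measure the stone and ridges and cross-check in the side view.

```bash
python3 - <<'E'
from h import *
for n in("top","side"):
    f=grab_frame(n);im=f["frame"];hsv=cv2.cvtColor(im,cv2.COLOR_RGB2HSV)
    H=np.array([.485,.178]);R=np.array([.531,-.146])
    def reg(c,L,W,a,z):
        a=np.radians(a);u=np.array([np.cos(a),np.sin(a)]);v=np.array([-u[1],u[0]])
        P=np.array([np.r_[c+s*L/2*u+t*W/2*v,z] for s,t in((1,1),(1,-1),(-1,-1),(-1,1))])
        m=np.zeros(im.shape[:2],np.uint8);cv2.fillConvexPoly(m,np.round(proj(f,P)).astype(int),1);return m
    m=reg(H,.2,.07,95,.059)&(hsv[:,:,1]<60)&(hsv[:,:,2]>105)
    m=cv2.morphologyEx(m.astype(np.uint8),cv2.MORPH_OPEN,np.ones((3,3),np.uint8))
    print(n,"stone",np.round(rect(f,m,.059),4))
    d=reg(R,.12,.07,79.3,.03)&(hsv[:,:,2]<60)
    k,l,st,c=cv2.connectedComponentsWithStats(d.astype(np.uint8))
    for i in range(1,k):
        if st[i,4]>15:print(n,"ridge",st[i],cast(f,c[i],.035)[0],rect(f,l==i,.035))
    w=cv2.inRange(hsv,(12,70,60),(34,255,255))
    print(n,"rack",rect(f,w&reg(R,.19,.12,79.3,.012),.012))
    print(n,"holder", rect(f,w&reg(H,.25,.14,95,.058),.058))
E
```

```text
top stone [  0.4867   0.1741 170.9416  54.9993  95.1246]
top ridge [281 180   5  12  36] [ 0.53500194 -0.11124445  0.035     ] (0.535481201171875, -0.11155876922607422, 39.505977630615234, 10.011482238769531, 169.10913848876953)
top ridge [301 184   5  12  40] [ 0.52294691 -0.17979751  0.035     ] (0.5229901123046875, -0.17981028747558594, 39.98291015625, 10.624190330505371, 170.46604919433594)
top rack (0.5308224487304688, -0.14640362548828126, 152.13853454589844, 81.71957397460938, 79.39380645751953)
top holder (0.4842435302734375, 0.17833172607421874, 190.87567138671875, 92.68537902832031, 94.9591555595398)
side stone [4.835000e-01 1.679000e-01 1.729811e+02 5.771160e+01 9.534800e+01]
side rack (0.5281025390625, -0.15366415405273437, 159.00486755371094, 80.68765258789062, 79.65411376953125)
side holder (0.47192117309570314, 0.1590894775390625, 217.40174865722656, 113.62320709228516, 95.20011568069458)
```

Call:
drive_tool(
  rows=[
    {"dr": [0,0,0.14],"linear": [0.02,0.045,0],"fingers": -1},
    {"dr": [0,0,1.257],"linear": [0.3,0.66,-0.06],"fingers": -1},
    {"dr": [0,0,1.257],"linear": [0.3,0.66,-0.06],"fingers": -1},
    {"dr": [0,0,1.257],"linear": [0.3,0.66,-0.06],"fingers": -1},
    {"dr": [0,0,1.257],"linear": [0.3,0.66,-0.06],"fingers": -1},
    {"dr": [0,0,1.257],"linear": [0.3,0.66,-0.06],"fingers": -1},
    {"dr": [0,0,1.257],"linear": [0.3,0.66,-0.06],"fingers": -1},
    {"dr": [0,0,1.257],"linear": [0.3,0.66,-0.06],"fingers": -1},
  ],
)

```text
clock: 1.1
tool_pos: [0.3698, -0.1193, 0.2005]
ee_rot: [0.001, 0.698, 0.716, 0.0]
ft_force: [1.0, -0.6, -0.1]
grip_width: -0.0001
```

Call:
drive_tool(
  rows=[
    {"dr": [0,0,0.06],"linear": [0.1,0.28,-0.04],"fingers": -1},
    {"dr": [0,0,0.06],"linear": [0.1,0.28,-0.04],"fingers": -1},
    {"dr": [0,0,0.06],"linear": [0.1,0.28,-0.04],"fingers": -1},
    {"dr": [0,0,0.06],"linear": [0.1,0.28,-0.04],"fingers": -1},
    {"dr": [0,0,0.06],"linear": [0.1,0.28,-0.04],"fingers": -1},
    {"dr": [0,0,0.06],"linear": [0.1,0.28,-0.04],"fingers": -1},
    {"dr": [0,0,0.06],"linear": [0.1,0.28,-0.04],"fingers": -1},
    {"dr": [0,0,0.06],"linear": [0.1,0.28,-0.04],"fingers": -1},
  ],
)

```text
clock: 1.9
tool_pos: [0.469, 0.1598, 0.1598]
ee_rot: [-0.0, 0.677, 0.736, -0.001]
ft_force: [0.5, -0.1, -0.4]
grip_width: 0.0001
```

Call:
drive_tool(
  rows=[
    {"dr": [0,0,0.005],"linear": [0.0145,0.036,-0.04],"fingers": -1},
    {"dr": [0,0,0.005],"linear": [0.0145,0.036,-0.075],"fingers": -1},
    {"dr": [0,0,0.005],"linear": [0.0145,0.036,-0.09],"fingers": -1},
    {"dr": [0,0,0.005],"linear": [0.0145,0.036,-0.09],"fingers": -1},
    {"dr": [0,0,0.005],"linear": [0.0145,0.036,-0.09],"fingers": -1},
  ],
)

```text
clock: 2.4
tool_pos: [0.4836, 0.1937, 0.0709]
ee_rot: [-0.0, 0.677, 0.736, -0.0]
ft_force: [0.7, 1.0, -0.5]
grip_width: -0.0001
```

```bash
python3 - <<'E'
from h import *
print(observe()["ft_force"],observe()["tool_pos"])
g=grab_frame("side")["frame"][130:210,170:280];cv2.imwrite("pics/s2.png",cv2.resize(g,None,fx=6,fy=6,interpolation=2)[:,:,::-1])
E
```

```text
[ 0.69205144  1.01562902 -0.47580146] [0.4836301  0.19368068 0.07089491]
```

View pics/s2.png

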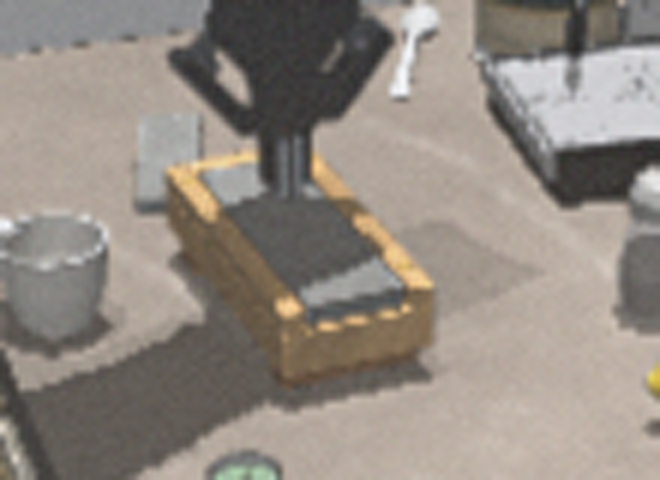

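The shut fingertips (crop ~(290,190)) sit centred above the stone, towards its inner end. Now I'll lower carefully.

Call:
drive_tool(
  rows=[
    {"dr": [0,0,0],"linear": [0,0,-0.006],"fingers": -1},
    {"dr": [0,0,0],"linear": [0,0,-0.0095],"fingers": -1},
    {"dr": [0,0,0],"linear": [0,0,-0.0095],"fingers": -1},
    {"dr": [0,0,0],"linear": [0,0,-0.0095],"fingers": -1},
  ],
)

```text
clock: 2.85
tool_pos: [0.4838, 0.1949, 0.061]
ee_rot: [0.0, 0.676, 0.737, 0.0]
ft_force: [-0.9, -1.2, -0.2]
grip_width: -0.0
```

Call:
drive_tool(
  rows=[
    {"dr": [0,0,0],"linear": [0,0,-0.0005],"fingers": -1},
    {"dr": [0,0,0],"linear": [0,0,-0.001],"fingers": -1},
    {"dr": [0,0,0],"linear": [0,0,-0.0015],"fingers": -1},
    {"dr": [0,0,0],"linear": [0,0,-0.0015],"fingers": -1},
  ],
)

```text
clock: 3.25
tool_pos: [0.4837, 0.1949, 0.0593]
ee_rot: [-0.0, 0.676, 0.737, -0.0]
ft_force: [-0.3, 0.4, -0.6]
grip_width: 0.0001
```

Call:
drive_tool(
  rows=[
    {"dr": [0,0,0],"linear": [0,0,-0.0003],"fingers": -1},
    {"dr": [0,0,0],"linear": [0,0,-0.0005],"fingers": -1},
    {"dr": [0,0,0],"linear": [0,0,-0.0005],"fingers": -1},
  ],
)

```text
clock: 3.55
tool_pos: [0.4838, 0.1949, 0.0591]
ee_rot: [0.0, 0.676, 0.737, 0.0]
ft_force: [-1.4, -0.5, 2.5]
grip_width: 0.0
```

Call:
drive_tool(
  rows=[
    {"dr": [0,0,0],"linear": [0,0,-0.0003],"fingers": -1},
    {"dr": [0,0,0],"linear": [0,0,-0.0005],"fingers": -1},
    {"dr": [0,0,0],"linear": [0,0,-0.0005],"fingers": -1},
  ],
)

```text
clock: 3.85
tool_pos: [0.4838, 0.195, 0.0591]
ee_rot: [0.0, 0.676, 0.737, 0.0]
ft_force: [-2.3, -0.6, 6.5]
grip_width: 0.0002
```

Call:
drive_tool(
  rows=[
    {"dr": [0,0,0],"linear": [0,0,-0.0004],"fingers": -1},
    {"dr": [0,0,0],"linear": [0.0002,-0.002,-0.0004],"fingers": -1},
    {"dr": [0,0,0],"linear": [0.0004,-0.005,-0.0004],"fingers": -1},
    {"dr": [0,0,0],"linear": [0.0007,-0.008,-0.0004],"fingers": -1},
    {"dr": [0,0,0],"linear": [0.0007,-0.008,-0.0004],"fingers": -1},
  ],
)

```text
clock: 4.35
tool_pos: [0.4859, 0.1879, 0.059]
ee_rot: [0.0, 0.676, 0.737, 0.002]
ft_force: [-0.3, 1.1, 5.8]
grip_width: -0.0
```

Call:
drive_tool(
  rows=[
    {"dr": [0,0,0],"linear": [0.0,-0.002,-0.0004],"fingers": -1},
    {"dr": [0,0,0],"linear": [0.0003,-0.006,-0.0004],"fingers": -1},
    {"dr": [0,0,0],"linear": [0.0007,-0.011,-0.0004],"fingers": -1},
    {"dr": [0,0,0],"linear": [0.001,-0.016,-0.0004],"fingers": -1},
    {"dr": [0,0,0],"linear": [0.0014,-0.02,-0.0004],"fingers": -1},
    {"dr": [0,0,0],"linear": [0.0016,-0.022,-0.0004],"fingers": -1},
  ],
)

```text
clock: 4.95
tool_pos: [0.488, 0.1664, 0.059]
ee_rot: [0.0, 0.676, 0.737, 0.003]
ft_force: [-0.4, 3.2, 7.8]
grip_width: 0.0
```

```bash
python3 - <<'E'
from h import *
print(observe()["ft_force"],observe()["tool_pos"])
g=grab_frame("side")["frame"][130:210,170:280];cv2.imwrite("pics/s3.png",cv2.resize(g,None,fx=6,fy=6,interpolation=2)[:,:,::-1])
E
```

```text
[-0.42374048  3.24419275  7.75633639] [0.48801562 0.1664081  0.05902628]
```

View pics/s3.png

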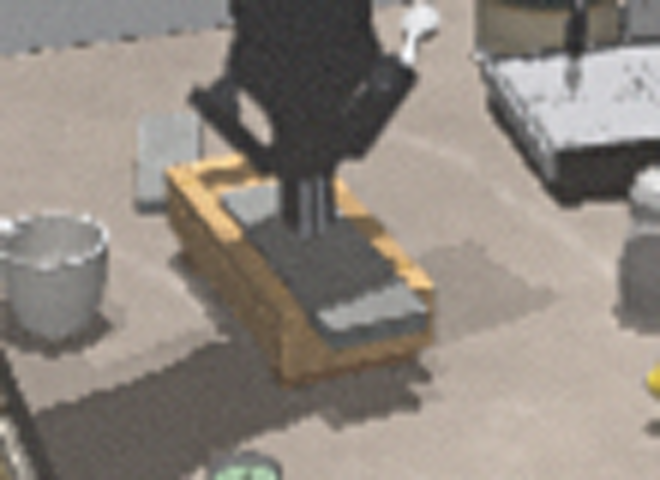

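The stone has come about 25 mm with the fingers, and its front edge at crop (375,330) is out past the mouth. I'll continue the slide.

Call:
drive_tool(
  rows=[
    {"dr": [0,0,0],"linear": [0.0002,-0.003,0],"fingers": -1},
    {"dr": [0,0,0],"linear": [0.0007,-0.008,0],"fingers": -1},
    {"dr": [0,0,0],"linear": [0.0011,-0.013,0],"fingers": -1},
    {"dr": [0,0,0],"linear": [0.0016,-0.018,0],"fingers": -1},
    {"dr": [0,0,0],"linear": [0.002,-0.023,0],"fingers": -1},
    {"dr": [0,0,0],"linear": [0.0025,-0.028,0],"fingers": -1},
    {"dr": [0,0,0],"linear": [0.0029,-0.033,0],"fingers": -1},
    {"dr": [0,0,0],"linear": [0.0031,-0.036,0],"fingers": -1},
  ],
)

```text
clock: 5.8
tool_pos: [0.4912, 0.1303, 0.0591]
ee_rot: [0.0, 0.676, 0.737, 0.003]
ft_force: [0.7, 2.9, 7.6]
grip_width: -0.0
```

Call:
drive_tool(
  rows=[
    {"dr": [0,0,0],"linear": [0,0,0],"fingers": -1},
    {"dr": [0,0,0],"linear": [0,0,0],"fingers": -1},
  ],
)

```text
clock: 6.0
tool_pos: [0.4912, 0.1299, 0.0591]
ee_rot: [0.001, 0.676, 0.737, 0.002]
ft_force: [0.8, 1.6, 8.3]
grip_width: 0.0002
```

```bash
python3 - <<'E'
from h import *
f=grab_frame("top");g=grab_frame("side");print(observe()["ft_force"],observe()["tool_pos"])
# front stone edge: sample stone axis pixels in side & top
A=cv2.resize(f["frame"][165:235,150:270],None,fx=5,fy=5,interpolation=2)
B=cv2.resize(g["frame"][145:205,185:285],None,fx=5,fy=5,interpolation=2)[:250]
o=np.zeros((600,600,3),np.uint8);o[:350]=A;o[350:,:500]=B;cv2.imwrite("pics/s4.png",o[:,:,::-1])
u=np.array([-.0880,.9961])
for n,q in(("top",f),("side",g)):
  for d in(-.015,.0,.015):
    v=np.array([-.9961,-.088]);L=np.arange(-.145,-.08,.002)
    P=np.array([np.r_[np.array([.485,.178])+l*u+d*v,.059] for l in L])
    uv=proj(q,P).astype(np.float32)
    s=cv2.cvtColor(q["frame"],cv2.COLOR_RGB2LAB);val=cv2.remap(s,uv[None,:,0],uv[None,:,1],cv2.INTER_LINEAR)[0]
    print(n,d,[(int(l*1000),int(a),int(b)) for l,(a,_,b) in list(zip(L,val))[:22:1]])
E
```

```text
[0.3960453  1.27677331 7.39323084] [0.49128334 0.12990038 0.05905733]
top -0.015 [(-145, 157, 133), (-143, 156, 133), (-141, 158, 133), (-138, 159, 133), (-136, 159, 133), (-134, 159, 133), (-132, 160, 132), (-130, 154, 132), (-128, 144, 131), (-126, 125, 131), (-124, 110, 131), (-122, 102, 130), (-120, 102, 131), (-118, 104, 132), (-116, 106, 131), (-114, 108, 131), (-112, 109, 132), (-110, 105, 131), (-108, 98, 131), (-106, 94, 131), (-104, 92, 131), (-102, 93, 131)]
top 0.0 [(-145, 161, 132), (-143, 162, 132), (-141, 162, 132), (-138, 161, 132), (-136, 162, 132), (-134, 163, 133), (-132, 146, 132), (-130, 128, 132), (-128, 108, 130), (-126, 102, 131), (-124, 104, 131), (-122, 104, 131), (-120, 105, 131), (-118, 107, 130), (-116, 103, 131), (-114, 97, 131), (-112, 91, 131), (-110, 88, 130), (-108, 89, 130), (-106, 90, 130), (-104, 90, 130), (-102, 89, 131)]
top 0.015 [(-145, 166, 133), (-143, 166, 133), (-141, 166, 132), (-138, 167, 133), (-136, 164, 133), (-134, 148, 133), (-132, 129, 132), (-130, 107, 131), (-128, 104, 131), (-126, 106, 131), (-124, 106, 131), (-122, 103, 131), (
[... 678 characters left out ...]
(-134, 161, 130), (-132, 147, 129), (-130, 135, 129), (-128, 123, 128), (-126, 117, 129), (-124, 113, 129), (-122, 112, 129), (-120, 112, 129), (-118, 111, 129), (-116, 108, 129), (-114, 104, 130), (-112, 99, 130), (-110, 97, 129), (-108, 97, 129), (-106, 98, 129), (-104, 100, 130), (-102, 100, 130)]
side 0.015 [(-145, 174, 130), (-143, 173, 130), (-141, 168, 130), (-138, 160, 130), (-136, 150, 130), (-134, 137, 130), (-132, 126, 130), (-130, 118, 129), (-128, 113, 129), (-126, 111, 129), (-124, 110, 130), (-122, 108, 130), (-120, 103, 130), (-118, 99, 130), (-116, 96, 130), (-114, 96, 130), (-112, 97, 130), (-110, 98, 129), (-108, 99, 129), (-106, 99, 130), (-104, 97, 130), (-102, 95, 131)]
```

View pics/s4.png

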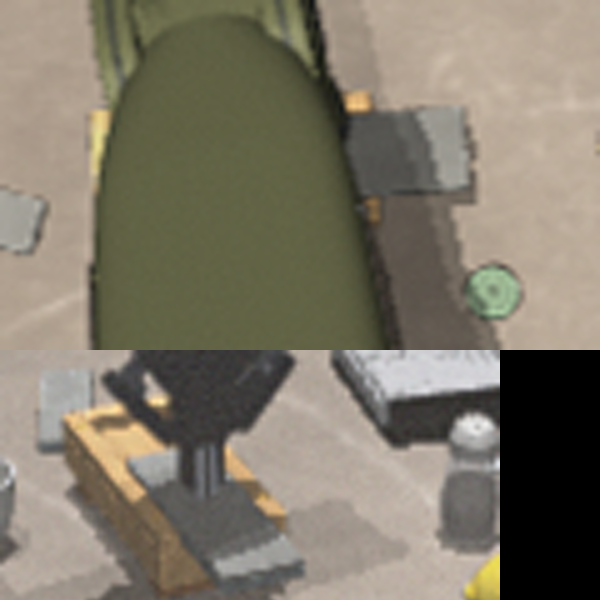

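The stone overhangs visibly, with its tip at top-crop (468,150) and side-crop (275,575). The profile started too far in and caught only the shadow edge, so I'll repeat it further out.

```bash
python3 - <<'E'
from h import *
u=np.array([-.0880,.9961]);v=np.array([-.9961,-.088])
for n in("top","side"):
  q=grab_frame(n);s=cv2.cvtColor(q["frame"],cv2.COLOR_RGB2LAB)
  for d in(-.015,0,.015):
    L=np.arange(-.175,-.139,.002);P=np.array([np.r_[np.array([.485,.178])+l*u+d*v,.059] for l in L])
    uv=proj(q,P).astype(np.float32);val=cv2.remap(s,uv[None,:,0],uv[None,:,1],cv2.INTER_LINEAR)[0]
    print(n,d,*[f"{round(l*1000)}:{a},{b}" for l,(a,_,b) in zip(L,val)])
  # lateral edges
  for l0 in(-.12,-.15):
    L=np.arange(-.04,.041,.002);P=np.array([np.r_[np.array([.485,.178])+l0*u+l*v,.059] for l in L])
    uv=proj(q,P).astype(np.float32);val=cv2.remap(s,uv[None,:,0],uv[None,:,1],cv2.INTER_LINEAR)[0]
    print(n,"lat",l0,*[f"{round(l*1000)}:{a},{b}" for l,(a,_,b) in zip(L,val) if abs(l)>.02])
E
```

```text
top -0.015 -175:181,139 -173:180,139 -171:179,140 -169:179,140 -167:181,139 -165:182,139 -163:183,139 -161:170,138 -159:153,137 -157:130,136 -155:125,134 -153:135,133 -151:147,132 -149:156,132 -147:156,132 -145:157,133 -143:158,133 -141:158,133
top 0 -175:178,139 -173:179,140 -171:180,140 -169:181,140 -167:182,139 -165:181,139 -163:163,138 -161:143,137 -159:118,136 -157:121,134 -155:133,133 -153:150,133 -151:160,132 -149:162,133 -147:163,133 -145:163,132 -143:162,132 -141:161,132
top 0.015 -175:183,139 -173:182,139 -171:181,139 -169:180,139 -167:179,139 -165:180,139 -163:175,139 -161:163,138 -159:136,137 -157:115,135 -155:129,133 -153:146,132 -151:164,132 -149:166,132 -147:165,132 -145:166,133 -143:167,133 -141:166,133
top lat -0.12 -40:176,139 -38:176,139 -36:177,139 -34:170,138 -32:156,137 -30:133,135 -28:111,133 -26:104,132 -24:102,131 -22:104,131 20:95,131 22:91,130 24:75,130 26:57,130 28:78,133 30:92,134 32:96,134 34:96,134 36:95,134 38:95,134 40:94,134
top lat -0.15 -40:181,139 -38:179,139 -36:178,139 -34:178,139 -32:177,137 -30:176,133 -28:171,132 -26:165,132 -24:162,132 -22:1
[... 650 characters left out ...]
01,128 -169:98,128 -167:98,128 -165:97,128 -163:100,129 -161:114,130 -159:135,130 -157:158,129 -155:166,129 -153:168,129 -151:170,129 -149:171,129 -147:171,129 -145:173,130 -143:175,130 -141:172,130
side lat -0.12 -40:157,134 -38:157,135 -36:157,136 -34:149,136 -32:136,136 -30:132,136 -28:132,135 -26:126,132 -24:121,130 -22:119,130 20:100,130 22:97,129 24:95,129 26:94,130 28:92,129 30:89,127 32:90,129 34:93,132 36:101,139 38:112,143 40:119,145
side lat -0.15 -40:163,135 -38:163,135 -36:164,135 -34:163,135 -32:162,134 -30:161,133 -28:160,132 -26:158,131 -24:160,130 -22:163,130 20:170,129 22:169,130 24:167,129 26:156,129 28:131,129 30:108,129 32:91,129 34:92,131 36:98,135 38:105,142 40:108,144
```

Call:
drive_tool(
  rows=[
    {"dr": [0,0,0],"linear": [0.0002,-0.002,0],"fingers": -1},
    {"dr": [0,0,0],"linear": [0.0004,-0.005,0],"fingers": -1},
    {"dr": [0,0,0],"linear": [0.0005,-0.006,0],"fingers": -1},
    {"dr": [0,0,0],"linear": [0.0005,-0.006,0],"fingers": -1},
    {"dr": [0,0,0],"linear": [0.0005,-0.006,0.004],"fingers": -1},
    {"dr": [0,0,0],"linear": [0.0005,-0.006,0.03],"fingers": -1},
    {"dr": [0,0,0],"linear": [0.0005,-0.006,0.06],"fingers": -1},
    {"dr": [0,0,0],"linear": [0.0005,-0.006,0.06],"fingers": -1},
  ],
)

```text
clock: 7.0
tool_pos: [0.4924, 0.1235, 0.1209]
ee_rot: [0.002, 0.676, 0.737, 0.003]
ft_force: [1.3, 0.0, 0.3]
grip_width: -0.0005
```

Call:
drive_tool(
  rows=[
    {"dr": [0,0,0],"linear": [0.002,-0.04,0],"fingers": 1},
    {"dr": [0,0,0],"linear": [0.004,-0.064,0],"fingers": 1},
    {"dr": [0,0,0],"linear": [0.004,-0.064,0],"fingers": 1},
    {"dr": [0,0,0],"linear": [0.004,-0.064,-0.01],"fingers": 1},
    {"dr": [0,0,0],"linear": [0.004,-0.064,-0.025],"fingers": 1},
    {"dr": [0,0,0],"linear": [0.004,-0.064,-0.035],"fingers": 1},
    {"dr": [0,0,0],"linear": [0.004,-0.064,-0.035],"fingers": 1},
    {"dr": [0,0,0],"linear": [0.004,-0.064,-0.035],"fingers": 1},
  ],
)

```text
clock: 7.8
tool_pos: [0.4933, 0.0594, 0.082]
ee_rot: [-0.0, 0.676, 0.737, -0.0]
ft_force: [0.5, -0.2, 0.6]
grip_width: 0.0854
```

```bash
python3 - <<'E'
from h import *
f=grab_frame("top");g=grab_frame("side")
A=cv2.resize(f["frame"][165:235,150:270],None,fx=5,fy=5,interpolation=2)
B=cv2.resize(g["frame"][125:207,175:295],None,fx=5,fy=5,interpolation=2)
o=np.zeros((600,600,3),np.uint8);o[:190]=A[60:250];o[190:]=B[:410];cv2.imwrite("pics/s5.png",o[:,:,::-1])
E
```

```text
(no output)
```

View pics/s5.png

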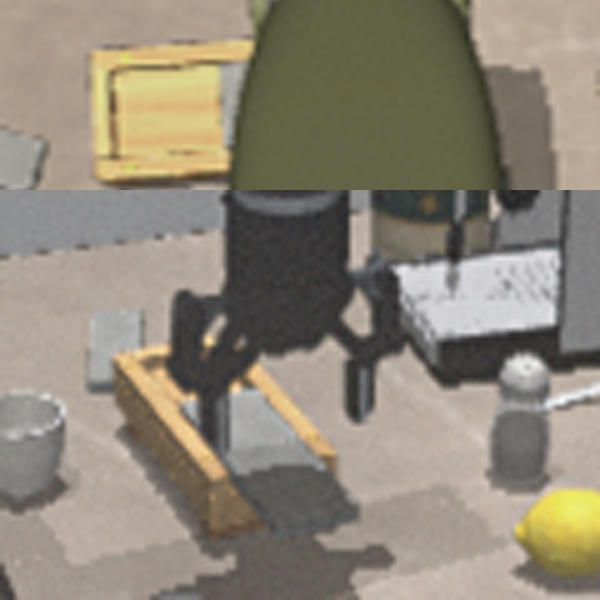

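The stone lies level and overhanging, with the open fingers astride it. Its rear edge is at top-crop x≈220, i.e. pixel (194,197). A profile there gives the overhang without the front-face bias.

```bash
python3 - <<'E'
from h import *
u=np.array([-.0880,.9961]);v=np.array([-.9961,-.088])
q=grab_frame("top");s=cv2.cvtColor(q["frame"],cv2.COLOR_RGB2LAB)
for d in(-.015,0,.015):
    L=np.arange(-.01,.03,.002);P=np.array([np.r_[np.array([.485,.178])+l*u+d*v,.059] for l in L])
    uv=proj(q,P).astype(np.float32);val=cv2.remap(s,uv[None,:,0],uv[None,:,1],cv2.INTER_LINEAR)[0]
    print(d,*[f"{round(l*1000)}:{a},{b}" for l,(a,_,b) in zip(L,val)])
L=np.arange(-.04,.041,.002);P=np.array([np.r_[np.array([.485,.178])+.001*u+l*v,.059] for l in L])
uv=proj(q,P).astype(np.float32);val=cv2.remap(s,uv[None,:,0],uv[None,:,1],cv2.INTER_LINEAR)[0]
print("lat",*[f"{round(l*1000)}:{a},{b}" for l,(a,_,b) in zip(L,val)])
E
```

```text
-0.015 -10:82,142 -8:95,139 -6:129,134 -4:154,133 -2:175,133 0:175,133 2:176,132 4:176,132 6:178,136 8:181,142 10:193,152 12:203,159 14:210,163 16:210,164 18:210,164 20:209,163 22:209,163 24:209,163 26:209,164 28:210,164
0 -10:94,143 -8:90,143 -6:82,142 -4:89,139 -2:117,135 0:141,133 2:165,132 4:170,131 6:173,134 8:170,140 10:177,150 12:187,161 14:193,163 16:197,163 18:198,163 20:198,163 22:197,164 24:198,163 26:198,163 28:199,163
0.015 -10:100,144 -8:98,143 -6:94,143 -4:89,143 -2:86,141 0:98,139 2:135,134 4:162,132 6:185,132 8:190,142 10:195,152 12:201,162 14:203,165 16:203,164 18:202,164 20:202,164 22:202,164 24:202,164 26:201,163 28:202,164
lat -40:203,163 -38:201,164 -36:201,164 -34:203,165 -32:173,153 -30:150,141 -28:166,136 -26:177,133 -24:182,133 -22:181,133 -20:179,133 -18:178,133 -16:177,133 -14:175,132 -12:174,132 -10:172,133 -8:171,133 -6:170,133 -4:169,133 -2:163,133 0:154,133 2:151,133 4:148,133 6:141,134 8:133,135 10:124,135 12:122,136 14:119,136 16:114,137 18:106,137 20:98,137 22:97,138 24:96,138 26:86,140 28:84,141 30:88,142 32:89,142 34:89,142 36:88,142 38:87,142 40:86,142
```

Call:
drive_tool(
  rows=[
    {"dr": [0,0,0],"linear": [0.0015,0,-0.01],"fingers": 1},
    {"dr": [0,0,0],"linear": [0.0015,0,-0.025],"fingers": 1},
    {"dr": [0,0,0],"linear": [0.0015,0,-0.04],"fingers": 1},
    {"dr": [0,0,0],"linear": [0.0015,0,-0.052],"fingers": 1},
    {"dr": [0,0,0],"linear": [0.0015,0,-0.052],"fingers": 1},
  ],
)

```text
clock: 8.45
tool_pos: [0.4937, 0.0587, 0.0289]
ee_rot: [-0.001, 0.676, 0.736, -0.001]
ft_force: [-1.2, 0.4, -1.3]
grip_width: 0.0854
```

The rear edge is at +9.5 mm, so the overhang is about 66–67 mm (39 %), as wanted. Now pinch.

Call:
drive_tool(
  rows=[
    {"dr": [0,0,0],"linear": [0,0,0],"fingers": 0.4},
    {"dr": [0,0,0],"linear": [0,0,0],"fingers": 0.3},
    {"dr": [0,0,0],"linear": [0,0,0],"fingers": -1},
    {"dr": [0,0,0],"linear": [0,0,0],"fingers": -1},
    {"dr": [0,0,0],"linear": [0,0,0],"fingers": -1},
    {"dr": [0,0,0],"linear": [0,0,0],"fingers": -1},
  ],
  newtons=60,
)

```text
clock: 9.05
tool_pos: [0.4961, 0.059, 0.0314]
ee_rot: [0.001, 0.676, 0.736, 0.001]
ft_force: [0.2, -0.1, 6.3]
grip_width: 0.055
```

Call:
drive_tool(
  rows=[
    {"dr": [0,0,0],"linear": [0,0,0.002],"fingers": -1},
    {"dr": [0,0,0],"linear": [0,0,0.006],"fingers": -1},
    {"dr": [0,0,0],"linear": [0,0,0.012],"fingers": -1},
    {"dr": [0,0,0],"linear": [0,0,0.025],"fingers": -1},
    {"dr": [0,0,0],"linear": [0,0,0.04],"fingers": -1},
    {"dr": [0,0,0],"linear": [0,0,0.06],"fingers": -1},
    {"dr": [0,0,0],"linear": [0,0,0.08],"fingers": -1},
    {"dr": [0,0,0],"linear": [0,0,0.08],"fingers": -1},
  ],
)

```text
clock: 9.85
tool_pos: [0.4971, 0.0591, 0.1129]
ee_rot: [0.002, 0.676, 0.737, 0.002]
ft_force: [0.7, -0.1, -3.5]
grip_width: 0.0549
```

```bash
python3 - <<'E'
from h import *
o=observe();print(o["ft_force"],o["moment"],o["tool_pos"],o["grip_width"])
f=grab_frame("top");g=grab_frame("side")
A=cv2.resize(f["frame"][165:235,150:270],None,fx=5,fy=5,interpolation=2)
B=cv2.resize(g["frame"][105:187,175:295],None,fx=5,fy=5,interpolation=2)
o=np.zeros((600,600,3),np.uint8);o[:190]=A[60:250];o[190:]=B[:410];cv2.imwrite("pics/s6.png",o[:,:,::-1])
E
```

```text
[ 0.73652318 -0.10236834 -3.45248625] [-0.16983322 -0.15612861  0.00232646] [0.49712036 0.05914205 0.11291944] 0.05489712783295189
```

View pics/s6.png

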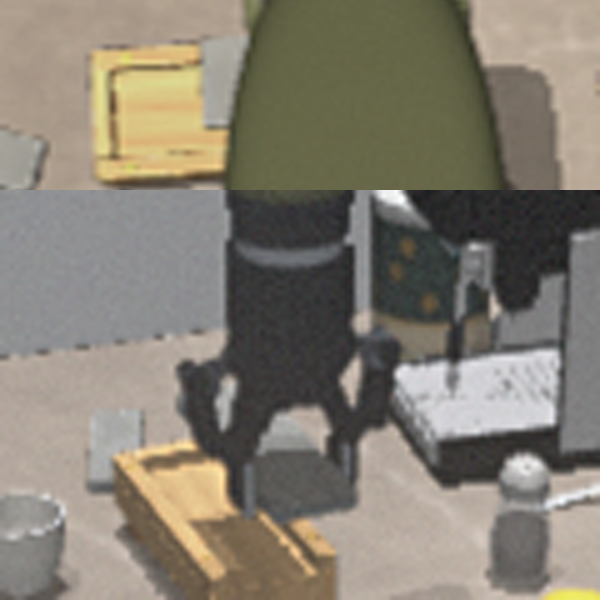

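The stone is held and lifted clear (about 3.5 N), with the holder empty beneath. I'll check its level from the rear edge, then carry it to the rack.

```bash
python3 - <<'E'
from h import *
u=np.array([-.0880,.9961]);v=np.array([-.9961,-.088])
q=grab_frame("top");s=cv2.cvtColor(q["frame"],cv2.COLOR_RGB2LAB)
for z in(.141,.120):
  for d in(0,.012):
    L=np.arange(-.02,.03,.002);P=np.array([np.r_[np.array([.486,.178])+l*u+d*v,z] for l in L])
    uv=proj(q,P).astype(np.float32);val=cv2.remap(s,uv[None,:,0],uv[None,:,1],cv2.INTER_LINEAR)[0]
    print(z,d,*[f"{round(l*1000)}:{a},{b}" for l,(a,_,b) in zip(L,val)])
E
```

```text
0.141 0 -20:93,144 -18:86,143 -16:78,141 -14:112,136 -12:140,133 -10:164,132 -8:170,133 -6:172,133 -4:171,133 -2:170,133 0:169,132 2:170,132 4:172,132 6:173,131 8:186,143 10:199,154 12:209,163 14:210,164 16:210,163 18:209,164 20:210,164 22:210,164 24:209,164 26:208,164 28:209,163
0.141 0.012 -20:100,144 -18:96,143 -16:92,143 -14:84,143 -12:81,141 -10:116,136 -8:145,133 -6:167,133 -4:171,133 -2:173,133 0:174,133 2:175,133 4:177,132 6:181,131 8:187,138 10:193,149 12:195,160 14:195,164 16:195,163 18:194,162 20:194,162 22:194,162 24:194,163 26:194,164 28:194,163
0.12 0 -20:99,144 -18:96,144 -16:92,143 -14:84,142 -12:91,140 -10:110,135 -8:138,134 -6:159,133 -4:169,133 -2:171,133 0:170,132 2:171,133 4:171,133 6:172,132 8:173,131 10:179,136 12:191,148 14:200,158 16:207,165 18:205,164 20:205,163 22:205,163 24:206,163 26:206,164 28:205,164
0.12 0.012 -20:102,144 -18:101,144 -16:100,143 -14:95,143 -12:89,143 -10:80,142 -8:93,138 -6:118,134 -4:144,133 -2:163,133 0:172,133 2:175,133 4:176,133 6:176,133 8:178,133 10:182,134 12:190,145 14:197,155 16:201,164 18:201,164 20:200,163 22:202,163 24:202,163 26:201,164 28:201,163
```

Call:
drive_tool(
  rows=[
    {"dr": [0,0,-0.03],"linear": [0.002,-0.02,0.004],"fingers": -1},
    {"dr": [0,0,-0.08],"linear": [0.006,-0.06,0.007],"fingers": -1},
    {"dr": [0,0,-0.13],"linear": [0.01,-0.1,0.007],"fingers": -1},
    {"dr": [0,0,-0.18],"linear": [0.014,-0.14,0.007],"fingers": -1},
    {"dr": [0,0,-0.23],"linear": [0.018,-0.18,0.007],"fingers": -1},
    {"dr": [0,0,-0.26],"linear": [0.022,-0.22,0.007],"fingers": -1},
    {"dr": [0,0,-0.271],"linear": [0.025,-0.243,0.007],"fingers": -1},
    {"dr": [0,0,-0.271],"linear": [0.025,-0.248,0.007],"fingers": -1},
  ],
)

```text
clock: 10.8
tool_pos: [0.5198, -0.1917, 0.1159]
ee_rot: [-0.0, 0.771, 0.637, -0.001]
ft_force: [-0.3, 1.1, -2.7]
grip_width: 0.0551
```

Call:
drive_tool(
  rows=[
    {"dr": [0,0,0],"linear": [0,0,-0.02],"fingers": -1},
    {"dr": [0,0,0],"linear": [0,0,-0.04],"fingers": -1},
    {"dr": [0,0,0],"linear": [0,0,-0.06],"fingers": -1},
    {"dr": [0,0,0],"linear": [0,0,-0.07],"fingers": -1},
    {"dr": [0,0,0],"linear": [0,0,-0.07],"fingers": -1},
    {"dr": [0,0,0],"linear": [0,0,-0.07],"fingers": -1},
  ],
)

```text
clock: 11.4
tool_pos: [0.5201, -0.1886, 0.0475]
ee_rot: [-0.0, 0.77, 0.639, -0.0]
ft_force: [0.2, -0.8, -2.6]
grip_width: 0.0547
```

```bash
python3 - <<'E'
from h import *
o=observe();print(o["ft_force"],o["tool_pos"],o["ee_rot"],o["grip_width"])
f=grab_frame("top");g=grab_frame("side")
A=cv2.resize(f["frame"][155:225,235:335],None,fx=5,fy=5,interpolation=2)[100:300]
B=cv2.resize(g["frame"][185:285,215:315],None,fx=4,fy=4,interpolation=2)
o=np.zeros((600,500,3),np.uint8);o[:200]=A;o[200:,:400]=B;cv2.imwrite("pics/s7.png",o[:,:,::-1])
E
```

```text
[ 0.21529866 -0.76382537 -2.58093276] [ 0.520111   -0.18859578  0.04753673] [-3.21815226e-04  7.69510053e-01  6.38634612e-01 -8.54243556e-05] 0.05466355637079254
```

View pics/s7.png

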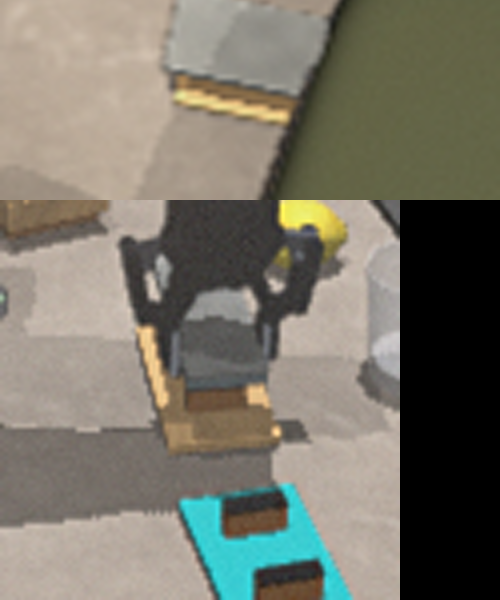

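The stone is in the grip above the wooden rack, roughly aligned, with its rear end at top-crop x≈168. I'll measure its rear end and side edges against the rack before lowering.

```bash
python3 - <<'E'
from h import *
a=np.radians(79.5);u=np.array([np.cos(a),np.sin(a)]);v=np.array([-u[1],u[0]])
q=grab_frame("top");s=cv2.cvtColor(q["frame"],cv2.COLOR_RGB2LAB)
def pr(t,o,dr,L,z):
    P=np.array([np.r_[o+l*dr,z] for l in L]);uv=proj(q,P).astype(np.float32)
    val=cv2.remap(s,uv[None,:,0],uv[None,:,1],cv2.INTER_LINEAR)[0]
    print(t,*[f"{round(l*1000)}:{a},{b}" for l,(a,_,b) in zip(L,val)])
C=np.array([.530,-.146])
for d in(-.015,0,.015):pr(f"along {d}",C+d*v,u,np.arange(.07,.10,.002),.074)
for d in(.065,.075):
    pr(f"lat+ {d}",C+d*u,v,np.arange(.018,.041,.002),.074);pr(f"lat- {d}",C+d*u,v,np.arange(-.041,-.018,.002),.074)
E
```

```text
along -0.015 70:177,133 72:177,133 74:178,133 76:178,133 78:178,133 80:180,133 82:176,133 84:165,134 86:157,136 88:152,138 90:166,139 92:176,139 94:179,139 96:179,139 98:179,139
along 0 70:174,133 72:174,132 74:174,133 76:174,133 78:175,133 80:178,133 82:179,133 84:167,133 86:160,135 88:159,138 90:171,139 92:184,139 94:183,139 96:182,139 98:183,139
along 0.015 70:174,133 72:175,134 74:176,133 76:177,133 78:179,133 80:182,133 82:185,133 84:178,134 86:172,135 88:172,137 90:176,138 92:184,139 94:185,139 96:187,139 98:190,139
lat+ 0.065 18:174,134 20:175,134 22:177,133 24:152,132 26:120,131 28:116,141 30:117,149 32:120,150 34:117,150 36:113,150 38:159,157 40:197,164
lat- 0.065 -41:179,139 -39:179,139 -37:180,139 -35:180,139 -33:179,140 -31:178,138 -29:179,135 -27:181,134 -25:181,133 -23:181,133 -21:180,133 -19:180,134
lat+ 0.075 18:176,134 20:177,133 22:175,132 24:166,133 26:131,132 28:94,133 30:116,142 32:128,148 34:126,147 36:124,146 38:121,146 40:150,148
lat- 0.075 -41:179,139 -39:178,139 -37:178,138 -35:180,139 -33:176,139 -31:169,138 -29:176,136 -27:183,134 -25:184,133 -23:183,133 -21:182,133 -19:180,133
```

It is centred within about 2 mm in both directions. Lowering now.

Call:
drive_tool(
  rows=[
    {"dr": [0,0,0],"linear": [0,0,-0.006],"fingers": -1},
    {"dr": [0,0,0],"linear": [0,0,-0.012],"fingers": -1},
    {"dr": [0,0,0],"linear": [0,0,-0.016],"fingers": -1},
    {"dr": [0,0,0],"linear": [0,0,-0.018],"fingers": -1},
    {"dr": [0,0,0],"linear": [0,0,-0.018],"fingers": -1},
  ],
)

```text
clock: 12.05
tool_pos: [0.5197, -0.1889, 0.029]
ee_rot: [-0.0, 0.77, 0.638, -0.0]
ft_force: [-0.6, 0.6, -3.1]
grip_width: 0.0553
```

Call:
drive_tool(
  rows=[
    {"dr": [0,0,0],"linear": [0,0,-0.001],"fingers": -1},
    {"dr": [0,0,0],"linear": [0,0,-0.002],"fingers": -1},
    {"dr": [0,0,0],"linear": [0,0,-0.003],"fingers": -1},
    {"dr": [0,0,0],"linear": [0,0,-0.003],"fingers": -1},
  ],
)

```text
clock: 12.45
tool_pos: [0.5201, -0.1891, 0.0265]
ee_rot: [-0.0, 0.77, 0.638, -0.0]
ft_force: [0.1, 0.4, -3.3]
grip_width: 0.0548
```

Call:
drive_tool(
  rows=[
    {"dr": [0,0,0],"linear": [0,0,-0.001],"fingers": -1},
    {"dr": [0,0,0],"linear": [0,0,-0.002],"fingers": -1},
    {"dr": [0,0,0],"linear": [0,0,-0.003],"fingers": -1},
    {"dr": [0,0,0],"linear": [0,0,-0.003],"fingers": -1},
  ],
)

```text
clock: 12.85
tool_pos: [0.52, -0.189, 0.0234]
ee_rot: [-0.0, 0.77, 0.638, -0.0]
ft_force: [0.6, -0.8, -3.6]
grip_width: 0.0548
```

Call:
drive_tool(
  rows=[
    {"dr": [0,0,0],"linear": [0,0,-0.0007],"fingers": -1},
    {"dr": [0,0,0],"linear": [0,0,-0.0014],"fingers": -1},
    {"dr": [0,0,0],"linear": [0,0,-0.0014],"fingers": -1},
  ],
)

```text
clock: 13.15
tool_pos: [0.5202, -0.1891, 0.0221]
ee_rot: [-0.0, 0.77, 0.638, 0.0]
ft_force: [-0.1, 0.2, -3.7]
grip_width: 0.0552
```

Call:
drive_tool(
  rows=[
    {"dr": [0,0,0],"linear": [0,0,-0.0005],"fingers": -1},
    {"dr": [0,0,0],"linear": [0,0,-0.001],"fingers": -1},
    {"dr": [0,0,0],"linear": [0,0,-0.001],"fingers": -1},
  ],
)

```text
clock: 13.45
tool_pos: [0.5203, -0.1892, 0.0216]
ee_rot: [0.0, 0.77, 0.638, 0.0]
ft_force: [-1.5, 0.6, 1.9]
grip_width: 0.0551
```

Call:
drive_tool(
  rows=[
    {"dr": [0,0,0],"linear": [0,0,-0.0004],"fingers": -1},
    {"dr": [0,0,0],"linear": [0,0,-0.0004],"fingers": -1},
  ],
)

```text
clock: 13.65
tool_pos: [0.5203, -0.1891, 0.0216]
ee_rot: [0.0, 0.77, 0.638, 0.0]
ft_force: [-2.6, 0.1, 5.0]
grip_width: 0.0547
```

Call:
drive_tool(
  rows=[
    {"dr": [0,0,0],"linear": [0,0,0],"fingers": 0.3},
    {"dr": [0,0,0],"linear": [0,0,0],"fingers": 0.4},
    {"dr": [0,0,0],"linear": [0,0,0],"fingers": 0.6},
    {"dr": [0,0,0],"linear": [0,0,0],"fingers": 1},
    {"dr": [0,0,0],"linear": [0,0,0],"fingers": 1},
    {"dr": [0,0,0],"linear": [0,0,0],"fingers": 1},
  ],
  newtons=20,
)

```text
clock: 14.25
tool_pos: [0.5203, -0.1891, 0.0206]
ee_rot: [-0.0, 0.77, 0.638, 0.0]
ft_force: [-0.8, -0.0, -0.9]
grip_width: 0.0853
```

Call:
drive_tool(
  rows=[
    {"dr": [0,0,0],"linear": [0,0,0.01],"fingers": 1},
    {"dr": [0,0,0],"linear": [0,0,0.04],"fingers": 1},
    {"dr": [0,0,0],"linear": [0,0,0.08],"fingers": 1},
    {"dr": [0,0,0],"linear": [0,0,0.12],"fingers": 1},
    {"dr": [0,0,0],"linear": [0,0,0.16],"fingers": 1},
    {"dr": [0,0,0],"linear": [-0.03,-0.03,0.18],"fingers": 1},
    {"dr": [0,0,0],"linear": [-0.07,-0.06,0.18],"fingers": 1},
    {"dr": [0,0,0],"linear": [-0.11,-0.09,0.18],"fingers": 1},
  ],
)

```text
clock: 15.05
tool_pos: [0.4101, -0.2803, 0.2027]
ee_rot: [0.002, 0.769, 0.639, 0.0]
ft_force: [0.3, -2.1, -1.0]
grip_width: 0.0859
```

Call:
drive_tool(
  rows=[
    {"dr": [0,0,0],"linear": [-0.04,-0.03,0],"fingers": 1},
    {"dr": [0,0,0],"linear": [-0.08,-0.07,0],"fingers": 1},
    {"dr": [0,0,0],"linear": [-0.11,-0.11,0],"fingers": 1},
    {"dr": [0,0,0],"linear": [-0.13,-0.15,0],"fingers": 1},
    {"dr": [0,0,0],"linear": [-0.15,-0.19,0],"fingers": 1},
    {"dr": [0,0,0],"linear": [-0.15,-0.19,0],"fingers": 1},
    {"dr": [0,0,0],"linear": [-0.15,-0.19,0],"fingers": 1},
  ],
)

```text
clock: 15.75
tool_pos: [0.2595, -0.4695, 0.201]
ee_rot: [-0.0, 0.77, 0.637, 0.0]
ft_force: [0.6, -0.2, -0.6]
grip_width: 0.0852
```

```bash
python3 - <<'E'
from h import *
o=observe();print(o["clock"],o["ft_force"],o["tool_pos"])
f=grab_frame("top");g=grab_frame("side")
A=cv2.resize(f["frame"][90:260,80:420],None,fx=2,fy=2,interpolation=2)[:330]
B=cv2.resize(g["frame"][200:267,225:315],None,fx=4,fy=4,interpolation=2)
o=np.zeros((600,680,3),np.uint8);o[:330]=A;o[332:332+268,:360]=B;cv2.imwrite("pics/s8.png",o[:,:,::-1])
hsv=cv2.cvtColor(f["frame"],cv2.COLOR_RGB2HSV);s=cv2.cvtColor(f["frame"],cv2.COLOR_RGB2LAB)
m=np.zeros(hsv.shape[:2],np.uint8);m[168:210,262:325]=((s[:,:,2]<136)&(s[:,:,0]>105))[168:210,262:325]
m=cv2.morphologyEx(m,cv2.MORPH_OPEN,np.ones((3,3),np.uint8));print("stone",rect(f,m,.049))
E
```

```text
15.75 [ 0.6237702  -0.16008367 -0.57212902] [ 0.25951464 -0.46954736  0.20104157]
stone (0.5292276611328125, -0.14518467712402344, 170.62979125976562, 53.85759735107422, 79.30528259277344)
```

View pics/s8.png

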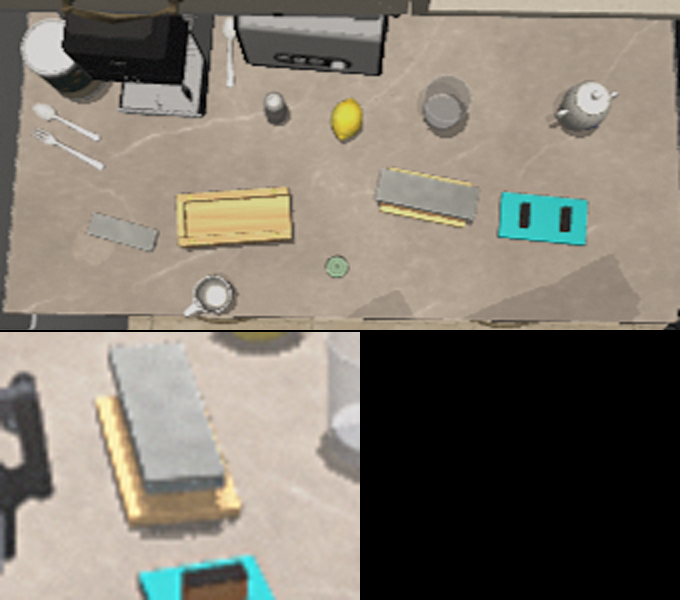

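The stone lies flat on the wooden rack at top-crop (427,195), along the rack's axis. Its measured centre is (0.529, -0.145) at 79.3°, against the rack's (0.530, -0.146) at 79.4°. The holder and bystanders stand where they were and the arm is clear, so I'm handing in.

```bash
python3 -c "
from plant import *
print(hand_in())"
```

```text
the job is handed in; nothing more can be done
None
```

The stone is out of its holder and lying flat and centred across both ridges of the wooden drying rack. The job was handed in at about 16 s.

- **Slide:** I pressed with shut fingertips at about 6–8 N and slid the stone until about 66–67 mm overhung, 39 % of its length. It stayed level. Early side-view estimates of the front edge differed from the top view by about 4 mm, so I used the rear edge seen from above.
- **Carry and set down:** I pinched the end by its sides at 60 N and lifted it out. On the rack it met the ridges at the predicted height, with a contact reading of about 5 N. Then I opened the fingers and withdrew.
- **Last checks:** The final top view puts the stone's centre within about 1 mm and 0.1° of the rack's. The side view shows it lying level, and the bystanders look unmoved to the eye. The arm was clear and reading near zero force.
- **Disagreement:** Just before lowering, robot and camera estimates of the sideways position differed by about 4 mm (+2 and −2 mm), so I left the position as it was. In the carry, a rear-edge reading hinted at a slight droop, but it was within the measurement error.

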